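# Plant the test-reading stand in its brush-sealed dock

### The job

Take the small test-reading stand out of its parking block and plant it in the docking base: its pin goes into the socket hole hidden under the square brush seal, which you have to find by gently sliding the pin tip about over the plate under the bristles. Push it fully home, so that the stand's round collar sits flat on the dock's cover, without ever pressing hard on the dock, then let go; leave everything else on the table where it is.

Things in the scene. Friction and masses are not known exactly. Their poses are not given: they have to be found in the camera images.
- stand: Test-reading stand, loose, 0.2 to 0.4 kg. Bottom up: steel pin 14 mm in diameter, 30 mm long; round aluminium collar 68 mm in diameter, 8 mm thick; white column 36 mm along x, 24 mm along y, from 38 to 108 mm above the pin's tip. Sloping card ledge 84 mm wide low on its +x face, small block low on its -x face. Origin: centre of the pin's tip, z up the pin. Starts upright in the parking block.
- stand_tip (a point): Centre of the pin's tip face (the stand's origin). The tip has a 1.3 mm chamfer. The collar's underside is 30 mm above it.
- stand_grip (a point): Point on the column's axis 90 mm above the pin's tip: grip here, fingers closing along the stand's y across the 24 mm width. Ledge and block stay below 68 mm above the tip, so the column is clear above that.
- park: Parking block, fixed: grey, 80 x 80 mm, 42 mm high, on a 100 x 100 mm foot 6 mm thick. A 22 mm square hole 36 mm deep in its top takes the pin loosely, the collar resting on the block; lift the stand straight up 35 mm or more to clear it. Origin at the centre of its underside, z up.
- dock: Docking base, fixed: pale box 120 x 120 mm (126 mm at its foot), 46 mm high, with a 4 mm thick bare aluminium cover. In the cover's middle is a 50 x 50 mm square opening filled by grey bristles that give no resistance; the socket plate lies under them. Anything over 40 N between stand and dock, in any direction, is too hard. Origin at the centre of the underside, z up, sides along x and y.
- dock_top (a point): Centre of the brush opening, level with the top of the cover (46 mm above the table), axes as the dock. Home: collar flat on the cover, pin tip 30 mm below this level, wherever the hole lies.
- dock_plate (a point): Centre of the opening at the height of the flat steel socket plate, 4 mm below the cover's top. The plate has one blind hole, 15.5 mm in diameter, 30 mm deep, never in the middle: its centre is 4 to 9 mm from here, in any direction, and cannot be seen. Pressed, the plate gives from about 2 N, 1 mm per newton, and stops after 6 mm (8 N). When the pin drops in, the force vanishes.
- dropper_a: Small white dropper bottle, 24 mm in diameter, 62 mm high, standing between dock and parking block. Leave it alone. Origin under its centre.
- dropper_b: A second dropper bottle, the same, a little farther away from the robot. Leave it alone.
- cassette_a: White rapid-test cassette 70 x 21 x 5 mm lying on the table near the robot. Leave it alone. Origin under its centre.
- cassette_b: A second test cassette, the same. Leave it alone.
- cup: Clear plastic cup, 72 mm across the rim, 80 mm high, at the far side of the table. Leave it alone. Origin under its centre.
- spirit: Clear plastic bottle of hand spirit, 60 mm in diameter, 130 mm high, at the far side. Leave it alone. Origin under its centre.
- glove_box: Carton of gloves 110 x 230 x 80 mm at the far side. Leave it alone. Origin under its centre.
Things that resemble listed ones, but are neither listed nor needed, are in the scene too. Leave any orange look-alike of the stand alone.

How it is judged:
By the outcome, as a careful person would: the job done as asked, in the order asked, and still so for the second after the job is handed in, with the robot touching nothing.
It also fails if it takes over 64 s, if anything falls off the work surface, if the arm or the gripper's body presses on something with over 40 N, if the wrist force passes 120 N, or if a joint passes its speed limit or range.

### The arm

A 7-joint arm with a two-finger parallel gripper is mounted at the origin on the work surface. World frame = base frame: x ahead of the robot, y to its left, z up, the work surface at z = 0. Lengths are in m, angles in degrees, forces in N, time in s.
With the tool pointing down it reaches from about 0.4 to 0.875 m from the base axis. Payload 19.3 kg.
Tool frame: the origin (TCP) lies between the finger pads; the fingertips stand 19 mm ahead of it and the grasp point (between the pads) is the TCP; z points along the fingers, y is the direction in which the jaws open and shut (so a half turn about z gives the same grasp; the last joint's range is limited). The gripper opens to 85 mm and grips with 20 to 120 N. Pads are 22 mm wide; open, the fingers measure 114 mm over their backs; the gripper's body (76 mm by 85 mm) begins 54 mm behind the grasp point. The pads swing forward as they close: fully open they stand 13 mm farther back than shut.
Start: joints at [-72.777, 29.874, -2.08, 91.645, 1.215, 58.505, -6.463], TCP at [0.226, 0.583, 0.25] pointing down, gripper open.
Joint ranges: [-166.77, 166.77], [-17.47, 122.26], [-85.68, 81.53], [9.62, 139.38], [-72.42, 252.41], [9.2, 110.78], [-144.41, 144.41]. Speed limits (degrees/s): [108.29, 108.29, 136.94, 136.94, 172.46, 172.46, 172.46].

### API

Orientations are given as a 3x3 rotation matrix whose columns are the frame's x, y, z axes.
In Python, from workcell import ctrl, vision gives the robot as it stands.
- The arm moves only by the shell command python3 -m handwheel 'ROWS'. ROWS is JSON, a list of rows, each a list of 5 numbers: the gripper's target within -1 to 1 (shut at 1, half-way at 0, fully open at -1), then the shift along the tool's x, y, z in units of 200 mm (1.0 is 200 mm), then the turn about the tool's z in units of 90 degrees (1.0 is 90 degrees). In form: [[fingers, tx, ty, tz, roll], ...]. A call has 1 to 5 rows; each row shifts and turns the pose as measured when the row begins, along the tool's axes as they then stand; what a row does not reach is not made up. A row lasts 1/8 s, in which the tool goes at most 62.5 mm and 10.7 degrees, less where a joint would pass 70% of its speed; a pose out of reach is approached as far as the arm can. A call with a number of a shift or a turn outside -1 to 1 is refused whole. A call with a gripper value outside its range is refused whole. The fingers move at their own pace and stop on an object; the grip force is fixed at half the most. Time passes only in rows, so rows that do not move let the fingers close. It gives the time, the measured TCP pose, the force and the opening at its end, in the units of the state.
- ctrl.read_state(): the state, without advancing time (a new reading comes with each control period).
- vision.capture(name): name is "side" or "top" or "wrist"; returns the picture (420x560x3 uint8, red, green, blue); there is no depth.
- vision.get_calibration(name): a dict with "fx", "fy", "cx", "cy" (pixels), "extrinsics" (4x4, takes a point from world to camera coordinates). Camera axes: x right, y down, z forward; pixel columns grow to the right and rows downward; lengths in m; the calibration is good to about 2 mm. A picture is of the moment at which its call begins: read the wrist's pose just before it. get_calibration takes no time and is no camera call; for the wrist camera it gives the pose at the moment of the call.
- ctrl.hand_in(): hands the job in, once; it reports no verdict.
The state is a dict: "time": time; "joints": joint angles; "joint_vel": joint speeds; "tau": joint torques, N m; "eef_pos": TCP position; "tcp_rot": TCP orientation; "wrist_force": force on the tool from outside, world axes, zero at the start; "wrist_torque": the same for the moment, N m; "width": opening from 0.0 (shut) to 1.0 (fully open).
Only numpy, scipy, OpenCV 4.12 (cv2) and the standard library are available. Lean on these libraries where they do the work, as an engineer would, in place of code of your own. Each camera call takes 0.05 s, during which the arm holds its last target.

## Working session

There is one attempt and no reset: what is moved stays moved. The work goes in short steps, Python scripts to look and compute and a shell command to move; the robot and the scene stay as the last step left them, time stands still between calls to the robot, and variables do not carry over. Pictures are saved under pics/ and viewed, and the job is handed in when it is done.

```bash
ls; mkdir -p pics
python3 - <<'E'
from workcell import ctrl, vision
import cv2
s=ctrl.read_state()
for k in s: print(k,s[k])
for n in ("side","top","wrist"):
    c=vision.get_calibration(n); print(n,c)
    im=vision.capture(n); cv2.imwrite(f"pics/{n}0.png",im[:,:,::-1])
E
```

```text
pics
time 0.0
joints [-72.77785646  29.9096247   -2.08195226  91.67174945   1.2140381
  58.50368021  -6.46449765]
joint_vel [-0.00260358  0.11479656 -0.04678584  0.061846    0.0253942  -0.06404434
 -0.00592575]
tau [-2.26238262e-03 -9.27099752e+01  1.97868124e+00 -3.69929087e+01
  1.76414702e-02  8.11348145e-03  3.85943770e-05]
eef_pos [0.22638196 0.58224186 0.24973321]
tcp_rot [[-9.32031248e-01  3.62377754e-01 -3.39277547e-04]
 [ 3.62377908e-01  9.32030663e-01 -1.04637926e-03]
 [-6.29674879e-05 -1.09820485e-03 -9.99999395e-01]]
wrist_force [ 0.35607971  0.08417767 -0.20264028]
wrist_torque [0.0211114  0.01432894 0.02451113]
width 0.998715990444955
side {'fx': 420.8146009548416, 'fy': 420.8146009548416, 'cx': 279.4301931600739, 'cy': 205.52500260133726, 'extrinsics': array([[ 0.83512613, -0.5499808 ,  0.00924455, -0.43767623],
       [-0.29627145, -0.46391082, -0.83487124,  0.27366165],
       [ 0.4634518 ,  0.69448389, -0.55036766,  0.63859639],
       [ 0.        ,  0.        ,  0.        ,  1.        ]])}
top {'fx': 409.845192486733, 'fy': 409.845192486733, 'cx': 275.33294491690873, 'cy': 222.78095440861205, 'extrinsics': array([[-0.00812532, -0.99996298, -0.00282995,  0.09792039],
       [-0.9775513 ,  0.008539  , -0.21052443,  0.58498952],
       [ 0.2105408 ,  0.00105584, -0.9775845 ,  0.99634581],
       [ 0.        ,  0.        ,  0.        ,  1.        ]])}
wrist {'fx': 295.0498096139876, 'fy': 295.0498096139876, 'cx': 280.3709171338342, 'cy': 210.64881676094234, 'extrinsics': array([[ 3.62687932e-01,  9.31910576e-01, -3.78467111e-04,
        -6.22779484e-01],
       [ 8.84771468e-01, -3.44214395e-01,  3.14159036e-01,
        -3.99326338e-02],
       [ 2.92637855e-01, -1.14276548e-01, -9.49370295e-01,
         3.79942317e-01],
       [ 0.00000000e+00,  0.00000000e+00,  0.00000000e+00,
         1.00000000e+00]])}
```

View pics/side0.png

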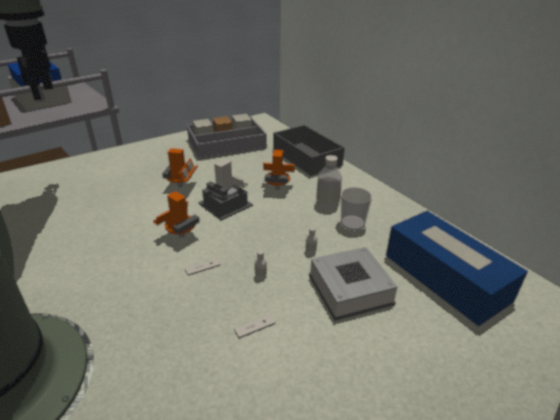

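View pics/top0.png

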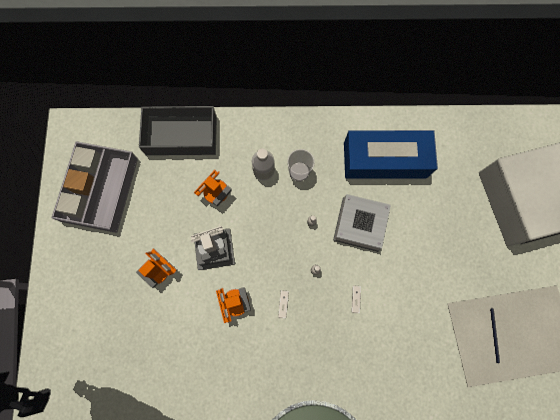

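View pics/wrist0.png

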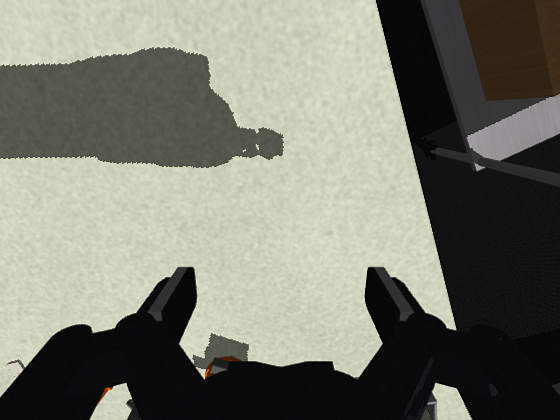

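The top view (x up, y left) shows the white stand in its grey block near (212,248), the dock near (363,222), three orange look-alikes, and the droppers at (312,222) and (317,270). I'll enlarge the relevant crops.

Run:
```python
import cv2,numpy as np
t=cv2.imread("pics/top0.png");s=cv2.imread("pics/side0.png")
def c(im,x,y,w,h,k,n): cv2.imwrite(n,cv2.resize(im[y:y+h,x:x+w],None,fx=k,fy=k,interpolation=cv2.INTER_CUBIC))
c(t,170,215,80,65,8,"pics/tst.png");c(t,320,185,80,75,8,"pics/tdk.png")
c(s,185,145,100,75,8,"pics/sst.png");c(s,300,235,105,85,7,"pics/sdk.png")
```

```text
(no output)
```

View pics/tst.png

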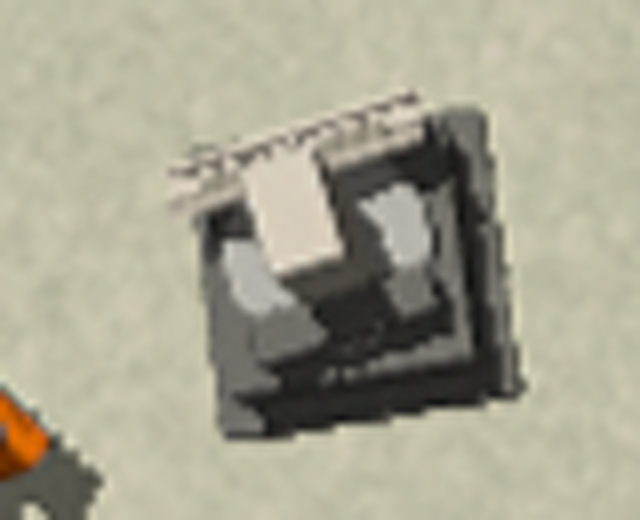

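View pics/tdk.png

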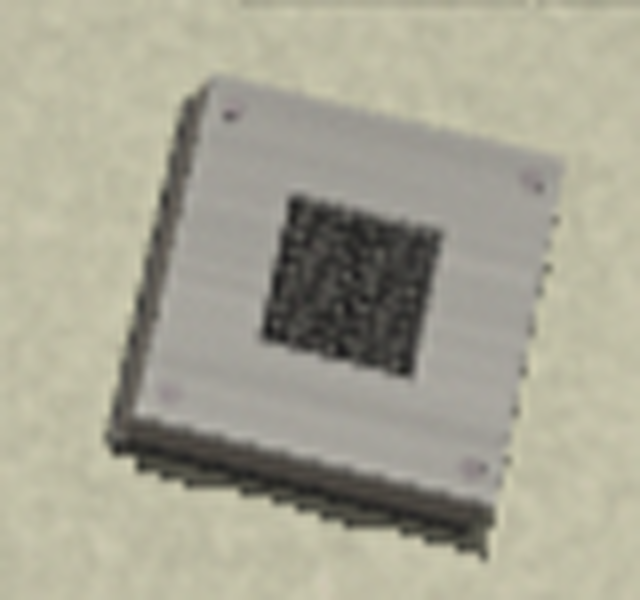

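View pics/sst.png

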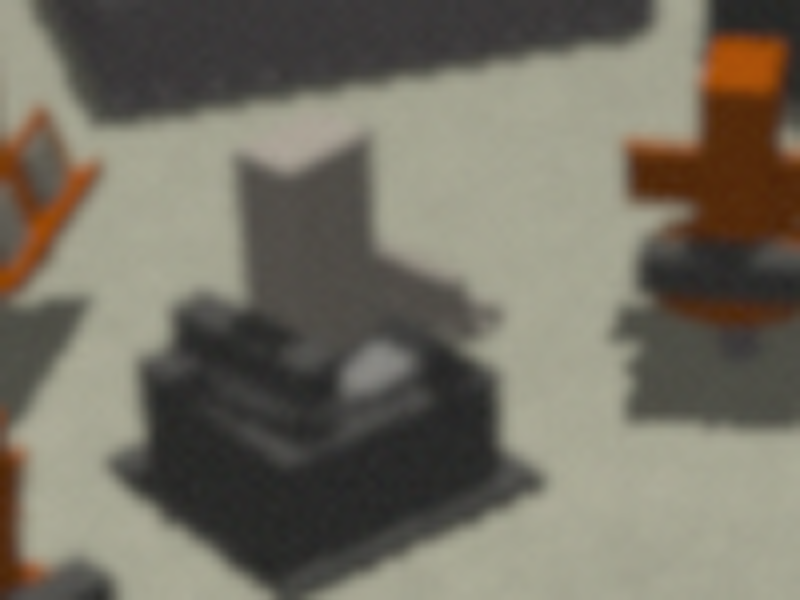

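View pics/sdk.png

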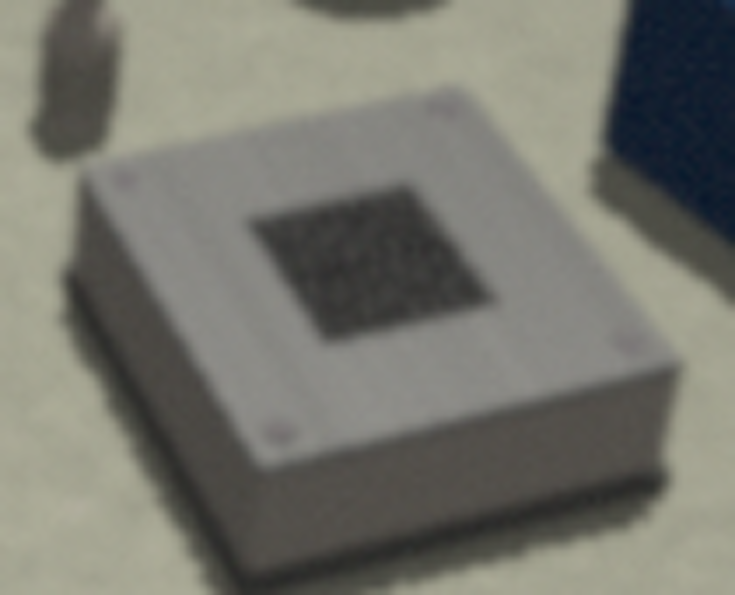

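```bash
cat > h.py <<'E'
import numpy as np, cv2
from workcell import ctrl, vision
def P(c):
    K=np.array([[c["fx"],0,c["cx"]],[0,c["fy"],c["cy"]],[0,0,1]]); return K@np.array(c["extrinsics"])[:3]
def tri(c1,p1,c2,p2):
    X=cv2.triangulatePoints(P(c1),P(c2),np.array(p1,float).T,np.array(p2,float).T); return (X[:3]/X[3]).T
def proj(c,X):
    q=np.c_[X,np.ones(len(X))]@P(c).T; return q[:,:2]/q[:,2:]
def atz(c,p,z):
    M=P(c); H=np.c_[M[:,0],M[:,1],M[:,2]*z+M[:,3]]
    q=np.linalg.solve(H,np.c_[np.array(p,float),np.ones(len(p))].T); return (q[:2]/q[2]).T
def tool(d):  # world shift -> tool units
    return np.array(ctrl.read_state()["tcp_rot"]).T@np.array(d)/0.2
E
python3 - <<'E'
from h import *
f=lambda pts,k,x,y:[((a+.5)/k-.5+x,(b+.5)/k-.5+y) for a,b in pts]
T=vision.get_calibration("top");S=vision.get_calibration("side")
def show(n,t,s):
    X=tri(T,t,S,s);print(n);print(X.round(4));m=X.mean(0);print("mean",m.round(4));
    for i in range(4):
        d=X[(i+1)%4]-X[i];print("edge",np.linalg.norm(d).round(4),np.degrees(np.arctan2(d[1],d[0])).round(1))
    r=proj(T,X)-t;print("res",np.abs(r).max(),np.abs(proj(S,X)-s).max())
    return X
co=f([(212,75),(565,160),(490,510),(135,418)],8,320,185)
so=f([(465,92),(680,365),(262,467),(83,178)],7,300,235)
show("cover",co,so)
show("open",f([(292,197),(442,232),(413,378),(263,340)],8,320,185),f([(408,185),(493,298),(330,340),(250,220)],7,300,235))
show("col",f([(242,172),(313,150),(345,250),(275,275)],8,170,215),f([(325,113),(372,130),(290,175),(235,152)],8,185,145))
print(atz(T,co,.046).mean(0),atz(S,so,.046).mean(0))
E
```

```text
cover
[[ 0.669  -0.0977  0.0412]
 [ 0.6373 -0.2126  0.0434]
 [ 0.5216 -0.1811  0.0436]
 [ 0.5529 -0.0673  0.0406]]
mean [ 0.5952 -0.1397  0.0422]
edge 0.1192 -105.4
edge 0.1199 164.8
edge 0.118 74.7
edge 0.1201 -14.7
res 0.7311586607185063 1.1390968123611742
open
[[ 0.6256 -0.1215  0.0435]
 [ 0.6123 -0.1696  0.0458]
 [ 0.5645 -0.1579  0.0457]
 [ 0.5777 -0.1097  0.0447]]
mean [ 0.595  -0.1397  0.0449]
edge 0.0499 -105.5
edge 0.0493 166.2
edge 0.05 74.6
edge 0.0493 -13.9
res 0.515164651134512 0.7755891869553011
col
[[0.5449 0.2761 0.1164]
 [0.5504 0.2546 0.1186]
 [0.519  0.2447 0.1171]
 [0.5115 0.2656 0.1175]]
mean [0.5314 0.2602 0.1174]
edge 0.0224 -75.7
edge 0.0329 -162.5
edge 0.0222 109.8
edge 0.0351 17.6
res 0.8656115946955651 0.8750483325721063
[ 0.59305092 -0.13816114] [ 0.59348352 -0.14311147]
```

```bash
python3 -m handwheel '[[-1,-0.26,-0.123,0,0],[-1,-0.26,-0.123,0,0],[-1,-0.26,-0.123,0,0],[-1,-0.26,-0.123,0,0],[-1,-0.26,-0.123,0,0]]'
```

```text
time: 0.78
eef_pos: [0.4262, 0.3707, 0.2484]
tcp_rot: [[-0.935, 0.355, -0.002], [0.355, 0.935, -0.001], [0.002, -0.002, -1.0]]
wrist_force: [1.4, -0.0, -0.7]
width: 1.0
```

```bash
python3 -m handwheel '[[-1,-0.25,-0.12,0,0],[-1,-0.22,-0.1,0,0],[-1,-0.1,-0.05,-0.05,-0.11],[-1,0,0,-0.02,-0.11],[-1,0,0,0,-0.11]]'
python3 - <<'E'
from h import *
print(vision.get_calibration("wrist"),ctrl.read_state()["eef_pos"],ctrl.read_state()["tcp_rot"],ctrl.read_state()["joints"])
cv2.imwrite("pics/w1.png",vision.capture("wrist")[:,:,::-1])
E
```

```text
time: 1.4
eef_pos: [0.519, 0.2712, 0.2619]
tcp_rot: [[-0.987, -0.162, -0.003], [-0.162, 0.987, -0.004], [0.003, -0.003, -1.0]]
wrist_force: [0.3, 0.1, -0.7]
width: 1.001
{'fx': 295.0498096139876, 'fy': 295.0498096139876, 'cx': 280.3709171338342, 'cy': 210.64881676094234, 'extrinsics': array([[-0.16145345,  0.98687636, -0.00279987, -0.18181336],
       [ 0.93767664,  0.15428777,  0.31138047, -0.57077042],
       [ 0.30772601,  0.04764808, -0.9502812 ,  0.21900576],
       [ 0.        ,  0.        ,  0.        ,  1.        ]])} [0.51896158 0.27118549 0.26185297] [[-0.98681573 -0.16182692 -0.00260231]
 [-0.16181717  0.98681419 -0.00360038]
 [ 0.00315063 -0.00313181 -0.99999013]] [-30.1342094   25.72088798  -4.61157921  96.78763829   2.46465987
  57.82751046  63.70068227]
```

View pics/w1.png

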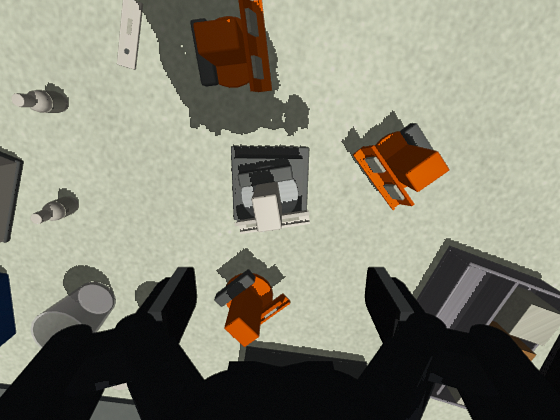

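The wrist view shows the white column top at about (267,212), with the orange look-alikes at (245,310), (400,165) and (228,45). I'll enlarge it to get the corners.

Run:
```python
import cv2
t=cv2.imread("pics/w1.png")
x,y,w,h,k=220,135,100,100,6
cv2.imwrite("pics/w1c.png",cv2.resize(t[y:y+h,x:x+w],None,fx=k,fy=k,interpolation=cv2.INTER_CUBIC))
```

```text
(no output)
```

View pics/w1c.png

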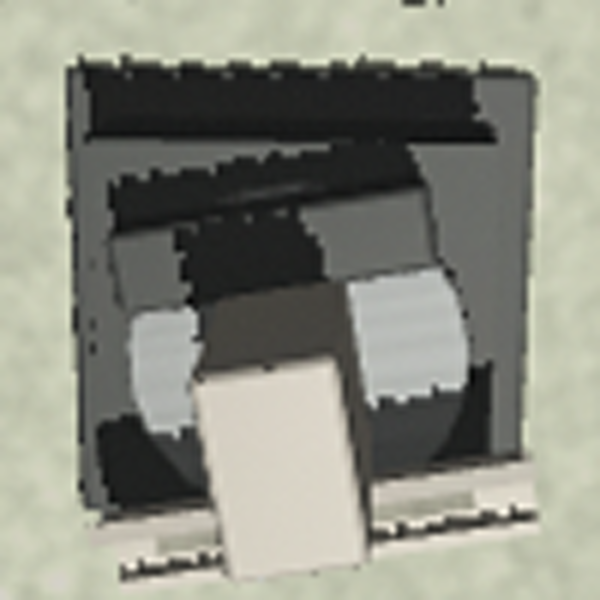

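Run:
```python
from h import *
f=lambda pts,k,x,y:[((a+.5)/k-.5+x,(b+.5)/k-.5+y) for a,b in pts]
W=vision.get_calibration("wrist");T=vision.get_calibration("top");S=vision.get_calibration("side")
w=f([(195,380),(335,357),(370,560),(230,580)],6,220,135)
t=f([(275,275),(345,250),(313,150),(242,172)],8,170,215)
s=f([(235,152),(290,175),(372,130),(325,113)],8,185,145)
for n,c,p in(("W",W,w),("T",T,t),("S",S,s)):
    X=atz(c,p,.12);m=X.mean(0);d=X[3]-X[0]+X[2]-X[1];print(n,m.round(4),np.degrees(np.arctan2(d[1],d[0])),np.linalg.norm(d)/2,np.linalg.norm(X[1]-X[0]))
X=tri(W,w,T,t);print(X.round(4),X.mean(0)); print(tri(W,w,S,s).mean(0))
```

```text
W [0.529  0.2578] 18.372150972250868 0.033978864029633404 0.022106637534982706
T [0.5298 0.2602] 18.90805427814383 0.0329490001167469 0.022173440168558003
S [0.5305 0.2554] 17.075578962504302 0.03516074517339545 0.022641076596110702
[[0.4955 0.2489 0.2056]
 [0.5379 0.2639 0.0025]
 [0.5646 0.271  0.0484]
 [0.5261 0.2597 0.1901]] [0.53101889 0.26083672 0.1116346 ]
[0.53097471 0.25786189 0.11848184]
```

```bash
python3 -m handwheel '[[-1,-0.043,-0.074,0.05,-0.097],[-1,0,0,0.25,0],[-1,0,0,0.12,0],[-1,0,0,0,0]]'
python3 - <<'E'
from h import *
s=ctrl.read_state();print(s["eef_pos"],np.degrees(np.arctan2(s["tcp_rot"][1][1],s["tcp_rot"][0][1])),s["wrist_force"],tool(np.array([.5298,.258,.106])-s["eef_pos"]))
W=vision.get_calibration("wrist")
im=vision.capture("wrist")[:,:,::-1].copy();cv2.imwrite("pics/w2.png",im)
c=proj(W,[[.5298,.258,.12],s["eef_pos"]]);print(c)
E
```

```text
time: 1.95
eef_pos: [0.5301, 0.2572, 0.1756]
tcp_rot: [[-0.95, -0.313, -0.002], [-0.313, 0.95, -0.003], [0.003, -0.003, -1.0]]
wrist_force: [0.5, 0.2, 0.9]
width: 1.001
[0.53013046 0.25715306 0.17559327] 108.25439323464184 [0.47007949 0.20112224 0.92783575] [-0.00095436  0.00542026  0.3479525 ]
[[283.52104736 243.86732028]
 [282.5439107  291.96704148]]
```

View pics/w2.png

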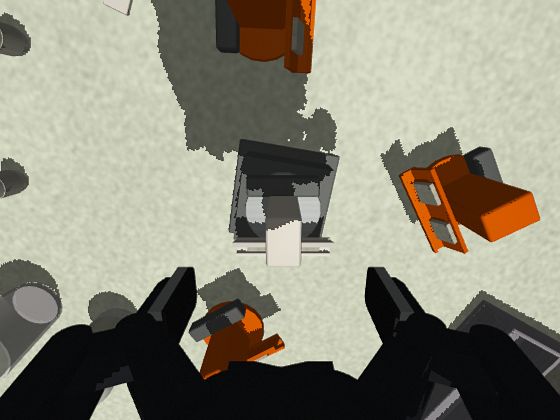

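```bash
python3 -m handwheel '[[-1,0,0.005,0.2,0],[-1,0,0,0.14,0],[-1,0,0,0.02,0],[1,0,0,0,0],[1,0,0,0,0]]'; python3 -m handwheel '[[1,0,0,0,0],[1,0,0,0,0]]'
```

```text
time: 2.62
eef_pos: [0.5334, 0.2605, 0.1102]
tcp_rot: [[-0.951, -0.309, 0.007], [-0.309, 0.951, 0.001], [-0.007, -0.001, -1.0]]
wrist_force: [0.0, 0.8, 0.1]
width: 0.604
time: 2.88
eef_pos: [0.5339, 0.2608, 0.1117]
tcp_rot: [[-0.951, -0.309, 0.009], [-0.309, 0.951, 0.002], [-0.009, -0.0, -1.0]]
wrist_force: [0.6, 0.0, -3.2]
width: 0.269
```

```bash
python3 -m handwheel '[[1,0,0,0,0],[1,0,0,0,0]]'
python3 - <<'E'
from h import *
s=ctrl.read_state();print(s["wrist_force"],s["wrist_torque"],s["joint_vel"])
W=vision.get_calibration("wrist")
im=vision.capture("wrist")[:,:,::-1].copy();cv2.imwrite("pics/w3.png",im)
s=vision.capture("side")[140:230,180:290,::-1];cv2.imwrite("pics/s3.png",cv2.resize(s,None,fx=6,fy=6,interpolation=2))
E
```

```text
time: 3.12
eef_pos: [0.5338, 0.2607, 0.1118]
tcp_rot: [[-0.951, -0.309, 0.008], [-0.309, 0.951, 0.002], [-0.009, -0.0, -1.0]]
wrist_force: [0.5, 0.0, -2.5]
width: 0.266
[ 0.54030447  0.04292085 -2.51973431] [0.02647462 0.05754337 0.04846683] [-0.10950381  0.02526836 -0.09585762  0.09957599 -0.00876478 -0.00705011
  0.01816122]
```

View pics/w3.png

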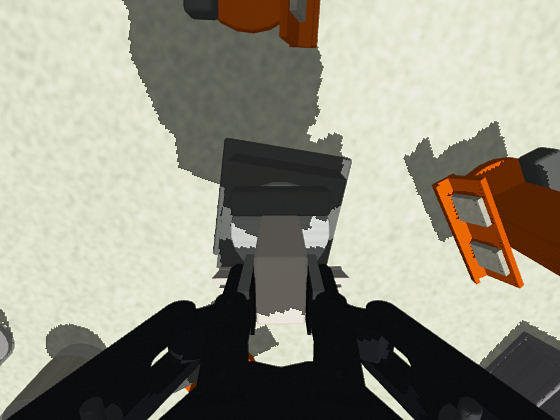

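View pics/s3.png

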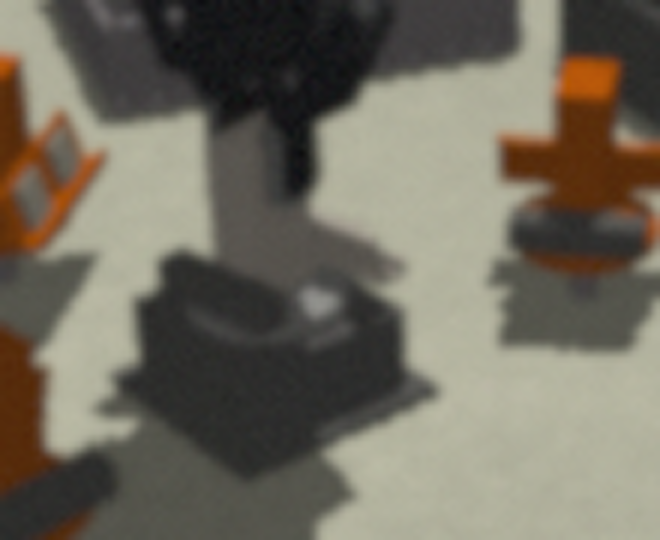

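The fingers are closed on the column (opening about 23 mm) and the wrist reads about 2.5 N, roughly the stand's weight. Lifting it straight up now.

```bash
python3 -m handwheel '[[1,0,0,-0.08,0],[1,0,0,-0.15,0],[1,0,0,-0.15,0],[1,0,0,-0.05,0],[1,0,0,0,0]]'
python3 - <<'E'
from h import *
s=ctrl.read_state();print(s["eef_pos"],s["tcp_rot"],s["wrist_force"],s["wrist_torque"])
for n in("side","top"):
    im=vision.capture(n)[:,:,::-1].copy();cv2.imwrite(f"pics/{n}4.png",im)
c=cv2.imread("pics/side4.png")[100:220,160:300];cv2.imwrite("pics/s4.png",cv2.resize(c,None,fx=5,fy=5,interpolation=2))
E
```

```text
time: 3.85
eef_pos: [0.5329, 0.2605, 0.2028]
tcp_rot: [[-0.951, -0.309, 0.009], [-0.309, 0.951, 0.003], [-0.009, -0.0, -1.0]]
wrist_force: [-0.5, 0.0, -2.6]
width: 0.271
[0.53292362 0.260512   0.20280634] [[-9.50997893e-01 -3.09072798e-01  8.77568939e-03]
 [-3.09061521e-01  9.51038363e-01  2.64740627e-03]
 [-9.16425854e-03 -1.94550130e-04 -9.99957988e-01]] [-0.54161867  0.02939928 -2.57053395] [-0.00806468  0.02994108 -0.02463143]
```

View pics/s4.png

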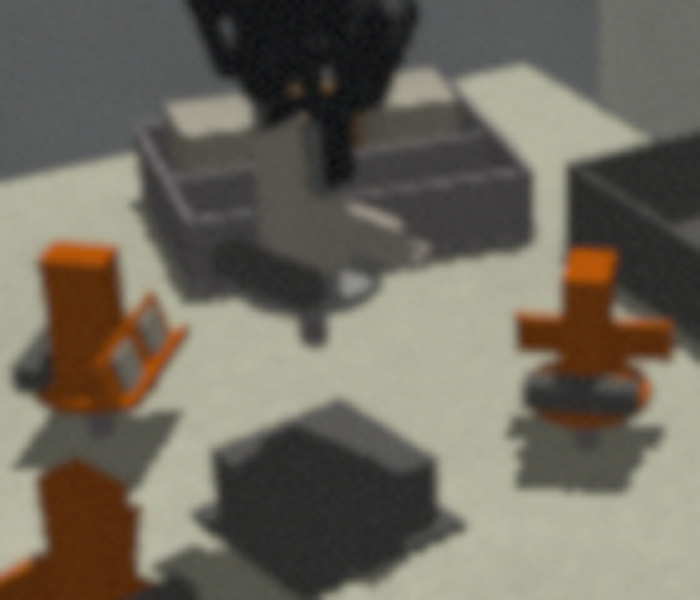

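Run:
```python
from h import *
cv2.imwrite("pics/w4.png",vision.capture("wrist")[:,:,::-1])
s=ctrl.read_state();R=np.array(s["tcp_rot"]);p=np.array(s["eef_pos"]);print(p)
S=vision.get_calibration("side");M=P(S)
E=np.array(S["extrinsics"]);C=-E[:3,:3].T@E[:3,3]
def ray(u,v):
    d=E[:3,:3].T@np.array([(u-S["cx"])/S["fx"],(v-S["cy"])/S["fy"],1]);return d
for px in((313,338),(314,343)):
    u,v=160+(px[0]+.5)/5-.5,100+(px[1]+.5)/5-.5
    d=ray(u,v);n=R[:,1];t=n@(p-C)/(n@d);X=C+t*d;print(px,"tip",X,"in tool",R.T@(X-p))
c=cv2.imread("pics/top4.png")[190:290,160:270];cv2.imwrite("pics/t4.png",cv2.resize(c,None,fx=6,fy=6,interpolation=2))
```

```text
[0.53245493 0.26025984 0.20137451]
(313, 338) tip [0.52984794 0.25934858 0.10541839] in tool [3.42506934e-03 4.96253712e-17 9.59347307e-02]
(314, 343) tip [0.5302342  0.25947225 0.10254463] in tool [3.03940371e-03 6.10565430e-17 9.88112305e-02]
```

View pics/w4.png

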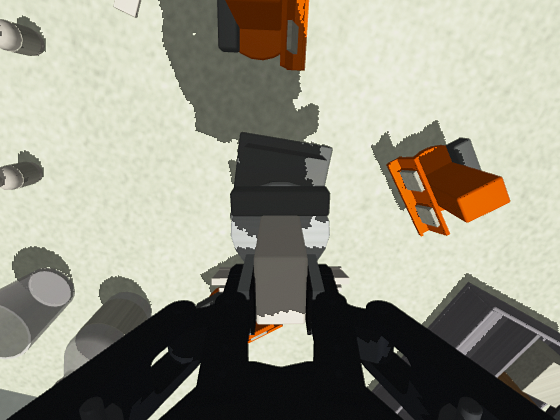

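View pics/t4.png

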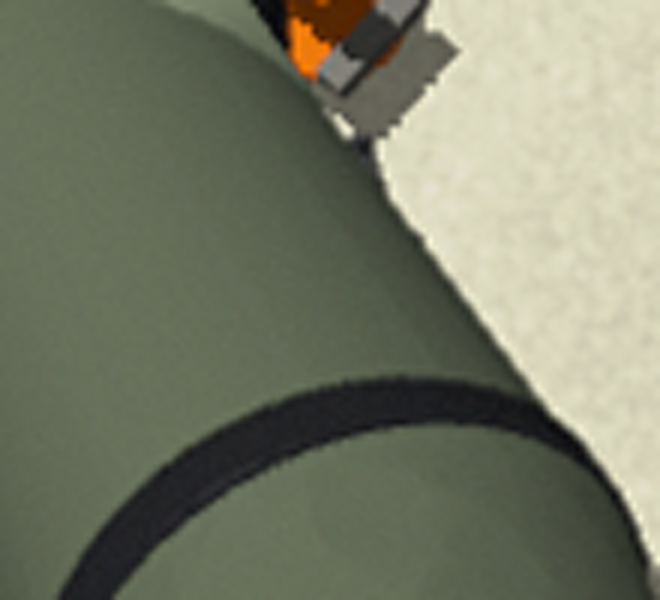

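Run:
```python
from h import *
from scipy.optimize import least_squares
s=ctrl.read_state();R=np.array(s["tcp_rot"]);p=np.array(s["eef_pos"]);W=vision.get_calibration("wrist")
pr=lambda X:proj(W,(R@np.array(X).T).T+p)
for tz in(-.007,-.009,-.011,-.013):
  for o in (0.001,.003,.005): print(tz,o,pr([[o+.018,0,tz],[o-.018,0,tz],[o+.018,.012,tz],[o+.018,-.012,tz]]).round(1).tolist())
r=least_squares(lambda q:(pr([[q[0]+.018,0,q[1]],[q[0]-.018,0,q[1]]])[:,1]-[257,318]),[.003,-.01]);print(r.x)
# collar: tip tz = top+.108; collar top tz=tip-.038 half width .034
```

```text
-0.007 0.001 [[282.8, 264.0], [282.6, 331.0], [309.9, 264.0], [255.6, 264.0]]
-0.007 0.003 [[282.8, 260.0], [282.6, 327.6], [310.1, 260.0], [255.4, 260.0]]
-0.007 0.005 [[282.8, 255.9], [282.6, 324.1], [310.2, 255.8], [255.3, 255.9]]
-0.009 0.001 [[282.8, 266.3], [282.6, 334.0], [310.4, 266.2], [255.2, 266.3]]
-0.009 0.003 [[282.8, 262.2], [282.6, 330.5], [310.5, 262.1], [255.1, 262.2]]
-0.009 0.005 [[282.8, 258.0], [282.6, 327.0], [310.7, 258.0], [255.0, 258.0]]
-0.011 0.001 [[282.8, 268.6], [282.7, 337.0], [310.8, 268.6], [254.8, 268.6]]
-0.011 0.003 [[282.8, 264.4], [282.7, 333.5], [311.0, 264.4], [254.7, 264.4]]
-0.011 0.005 [[282.9, 260.2], [282.7, 330.0], [311.1, 260.2], [254.6, 260.2]]
-0.013 0.001 [[282.9, 270.9], [282.7, 340.1], [311.3, 270.9], [254.4, 271.0]]
-0.013 0.003 [[282.9, 266.7], [282.7, 336.6], [311.5, 266.7], [254.3, 266.7]]
-0.013 0.005 [[282.9, 262.5], [282.7, 333.0], [311.6, 262.5], [254.2, 262.5]]
[-0.00307464  0.00760369]
```

```bash
python3 -m handwheel '[[1,0.02,-0.15,-0.02,0],[1,0.043,-0.28,0,0],[1,0.043,-0.28,0,0],[1,0.043,-0.28,0,0],[1,0.043,-0.28,0,0]]'
```

```text
time: 4.62
eef_pos: [0.5736, 0.0046, 0.1999]
tcp_rot: [[-0.948, -0.318, -0.0], [-0.318, 0.948, 0.002], [-0.0, 0.002, -1.0]]
wrist_force: [0.8, -0.5, -3.0]
width: 0.27
```

```bash
python3 -m handwheel '[[1,0.043,-0.28,0,0],[1,0.04,-0.22,0,0],[1,0.02,-0.1,0,0],[1,0,0,0,0],[1,0,0,0,0]]'
python3 - <<'E'
from h import *
s=ctrl.read_state();p=np.array(s["eef_pos"]);R=np.array(s["tcp_rot"]);print(p,R,s["wrist_force"],s["wrist_torque"])
print(tool(np.array([.598,-.1385,.2])-p), "tip est",p+R@[.0045,0,.0975])
cv2.imwrite("pics/side5.png",vision.capture("side")[:,:,::-1])
cv2.imwrite("pics/w5.png",vision.capture("wrist")[:,:,::-1])
c=cv2.imread("pics/side5.png")[180:330,280:420];cv2.imwrite("pics/s5.png",cv2.resize(c,None,fx=4,fy=4,interpolation=2))
E
```

```text
time: 5.25
eef_pos: [0.5901, -0.1243, 0.1944]
tcp_rot: [[-0.95, -0.312, -0.008], [-0.312, 0.95, 0.001], [0.007, 0.003, -1.0]]
wrist_force: [0.1, 1.5, -1.5]
width: 0.265
[ 0.59011696 -0.12431325  0.19442199] [[-0.95008904 -0.31187969 -0.00786631]
 [-0.31189737  0.95011516  0.00110023]
 [ 0.00713076  0.0034988  -0.99996845]] [ 0.13749932  1.51329297 -1.49989782] [ 0.00788406 -0.04240369  0.03168309]
[-0.01512501 -0.07959042 -0.02827725] tip est [ 0.5850746  -0.12560952  0.09695716]
```

View pics/s5.png

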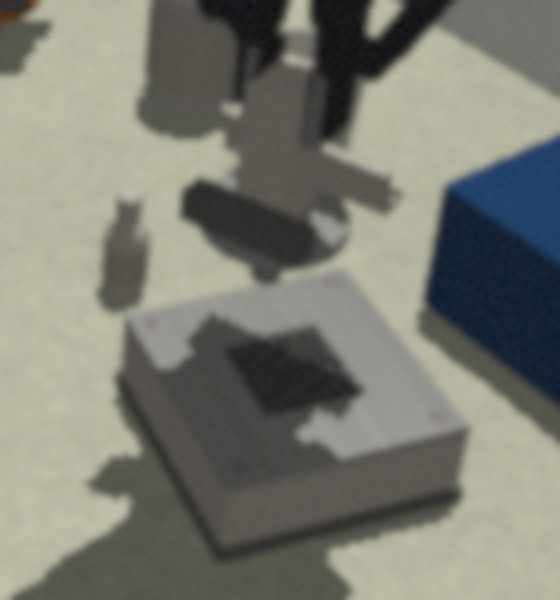

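View pics/w5.png

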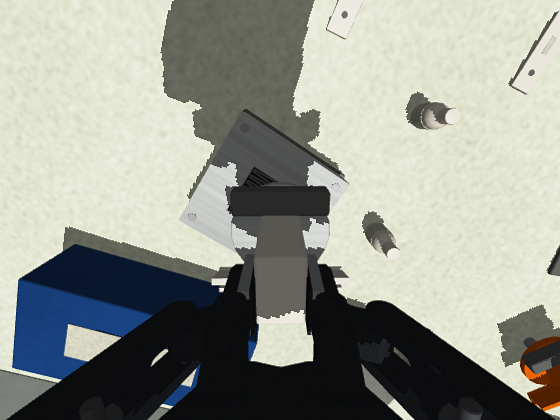

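The side view shows the stand held upright, with the pin tip at about crop (267,278) behind the dock opening. I'll move over the opening and lower to just above the cover.

```bash
python3 -m handwheel '[[1,-0.015,-0.085,0.05,0],[1,0,0,0.07,0],[1,0,0,0.04,0],[1,0,0,0.0,0]]'
python3 - <<'E'
from h import *
s=ctrl.read_state();p=np.array(s["eef_pos"]);R=np.array(s["tcp_rot"]);print(p,R,s["wrist_force"],s["wrist_torque"])
print(tool(np.array([.598,-.1385,.1535])-p), "tip est",p+R@[.0045,0,.0975])
cv2.imwrite("pics/side6.png",vision.capture("side")[:,:,::-1])
c=cv2.imread("pics/side6.png")[220:330,290:410];cv2.imwrite("pics/s6.png",cv2.resize(c,None,fx=5,fy=5,interpolation=2))
E
```

```text
time: 5.85
eef_pos: [0.5988, -0.1386, 0.16]
tcp_rot: [[-0.949, -0.315, -0.008], [-0.315, 0.949, 0.001], [0.007, 0.004, -1.0]]
wrist_force: [0.3, -0.4, -1.3]
width: 0.266
[ 0.59881675 -0.13860264  0.16003185] [[-0.9490649  -0.31497471 -0.00817019]
 [-0.31499496  0.94909247  0.00128999]
 [ 0.00734795  0.00379786 -0.99996579]] [ 0.28145694 -0.42490117 -1.29545175] [ 0.04898885 -0.07313509 -0.00464357]
[0.00347413 0.00164932 0.03269215] tip est [ 0.59374937 -0.13989434  0.06256825]
```

View pics/s6.png

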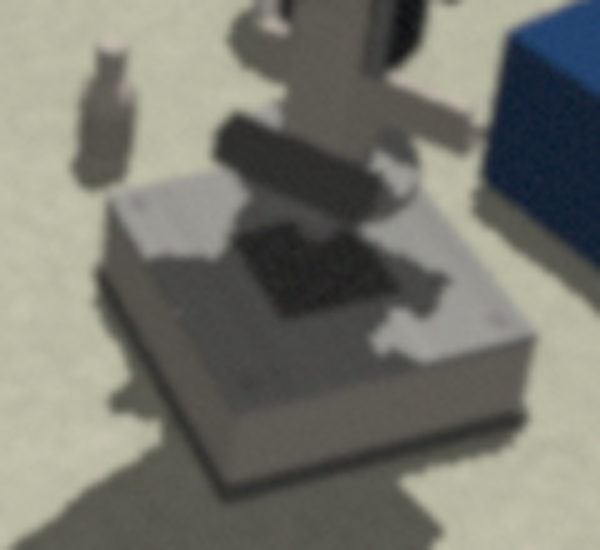

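Run:
```python
from h import *
S=vision.get_calibration("side")
s=ctrl.read_state();p=np.array(s["eef_pos"]);R=np.array(s["tcp_rot"])
a=np.radians(-14.8);A=np.array([[np.cos(a),-np.sin(a)],[np.sin(a),np.cos(a)]])
op=[np.r_[A@[i*.025,j*.025]+[.594,-.140],.046] for i,j in((1,1),(1,-1),(-1,-1),(-1,1))]
tip=[p+R@[o,0,.0975] for o in(.003,.0045,.006)]
q=(proj(S,op+tip)-[290,220])*5+2;print(q)
c=cv2.imread("pics/s6.png")
for i,(x,y) in enumerate(q): cv2.circle(c,(int(x),int(y)),2,(0,0,255) if i<4 else (0,255,0),-1)
cv2.imwrite("pics/s6b.png",cv2.resize(c[150:350,180:460],None,fx=2.5,fy=2.5,interpolation=2))
```

```text
[[339.0367203  204.68589614]
 [401.85383623 289.49262961]
 [279.47775387 318.96066985]
 [221.6122309  231.28010602]
 [316.69849376 223.30605576]
 [314.66644463 225.38054674]
 [312.62922648 227.46031469]]
```

View pics/s6b.png

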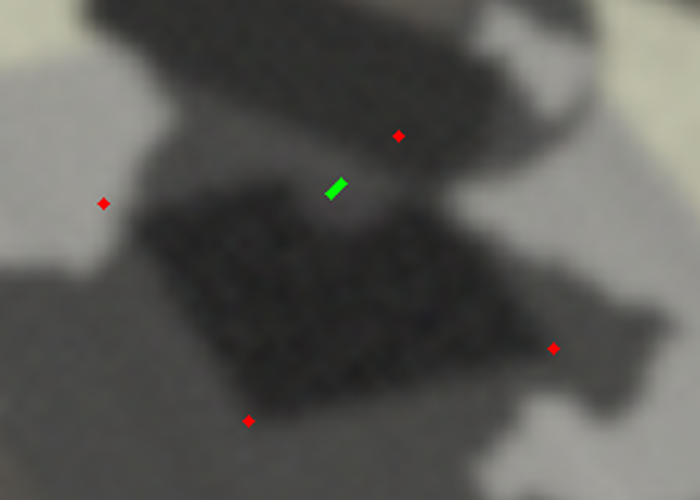

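Run:
```python
from h import *
S=vision.get_calibration("side");E=np.array(S["extrinsics"]);C=-E[:3,:3].T@E[:3,3]
s=ctrl.read_state();p=np.array(s["eef_pos"]);R=np.array(s["tcp_rot"])
f=lambda x,y:(290+(180+x/2.5+.5)/5-.5,220+(150+y/2.5+.5)/5-.5)
for z in((342,210),(342,217)):
    u,v=f(*z);d=E[:3,:3].T@np.array([(u-S["cx"])/S["fx"],(v-S["cy"])/S["fy"],1]);n=R[:,1];t=n@(p-C)/(n@d);X=C+t*d;print(X,R.T@(X-p))
o=atz(S,[f(140,225),f(262,412),f(553,350)],.046);print(o,(o[0]+o[2])/2)
```

```text
[ 0.59678675 -0.13885516  0.05670604] [ 1.53240025e-03 -5.19549129e-17  1.03759208e-01]
[ 0.59711947 -0.13873843  0.05506912] [1.16875211e-03 3.58605050e-17 1.05393702e-01]
[[ 0.57765262 -0.11625409]
 [ 0.56649688 -0.15719458]
 [ 0.61139072 -0.170625  ]] [ 0.59452167 -0.14343954]
```

```bash
python3 -m handwheel '[[1,0,0,0.025,0],[1,0,0,0.015,0]]';python3 -m handwheel '[[1,0,0,0.015,0],[1,0,0,0.015,0]]'; python3 -m handwheel '[[1,0,0,0.01,0],[1,0,0,0,0]]'
```

```text
time: 6.15
eef_pos: [0.5993, -0.1383, 0.1527]
tcp_rot: [[-0.949, -0.315, -0.007], [-0.315, 0.949, 0.001], [0.006, 0.003, -1.0]]
wrist_force: [-0.6, 0.3, -2.6]
width: 0.27
time: 6.4
eef_pos: [0.5994, -0.1383, 0.1465]
tcp_rot: [[-0.949, -0.315, -0.006], [-0.315, 0.949, 0.001], [0.005, 0.003, -1.0]]
wrist_force: [0.2, -0.8, -2.8]
width: 0.267
time: 6.65
eef_pos: [0.5992, -0.1383, 0.1442]
tcp_rot: [[-0.949, -0.315, -0.006], [-0.315, 0.949, 0.001], [0.006, 0.003, -1.0]]
wrist_force: [0.6, 1.0, -1.9]
width: 0.269
```

```bash
for i in 1; do python3 -m handwheel '[[1,0,0,0.01,0],[1,0,0,0,0]]'; python3 -m handwheel '[[1,0,0,0.01,0],[1,0,0,0,0]]'; python3 -m handwheel '[[1,0,0,0.01,0],[1,0,0,0,0]]'; done | grep -v rot
```

```text
time: 6.9
eef_pos: [0.5993, -0.1383, 0.1422]
wrist_force: [-0.4, 0.3, -2.6]
width: 0.268
time: 7.15
eef_pos: [0.5996, -0.1384, 0.1404]
wrist_force: [-0.5, 0.6, -0.2]
width: 0.268
time: 7.4
eef_pos: [0.5997, -0.1384, 0.1386]
wrist_force: [-0.5, 0.2, 2.4]
width: 0.273
```

Run:
```python
from h import *
s=ctrl.read_state();print(s["eef_pos"],s["wrist_force"])
cv2.imwrite("pics/w7.png",vision.capture("wrist")[:,:,::-1])
cv2.imwrite("pics/side7.png",vision.capture("side")[:,:,::-1])
c=cv2.imread("pics/side7.png")[220:330,290:410];cv2.imwrite("pics/s7.png",cv2.resize(c,None,fx=6,fy=5.4,interpolation=2))
c=cv2.imread("pics/w7.png")[60:280,150:400];cv2.imwrite("pics/w7c.png",cv2.resize(c,None,fx=2.7,fy=2.7,interpolation=2))
s=ctrl.read_state();print(s["eef_pos"],s["wrist_force"])
```

```text
[ 0.59968086 -0.13836692  0.13857068] [-0.50736389  0.21137434  2.35969415]
[ 0.59965403 -0.13836363  0.13865741] [-1.20004916  0.55749669  2.39598978]
```

View pics/w7c.png

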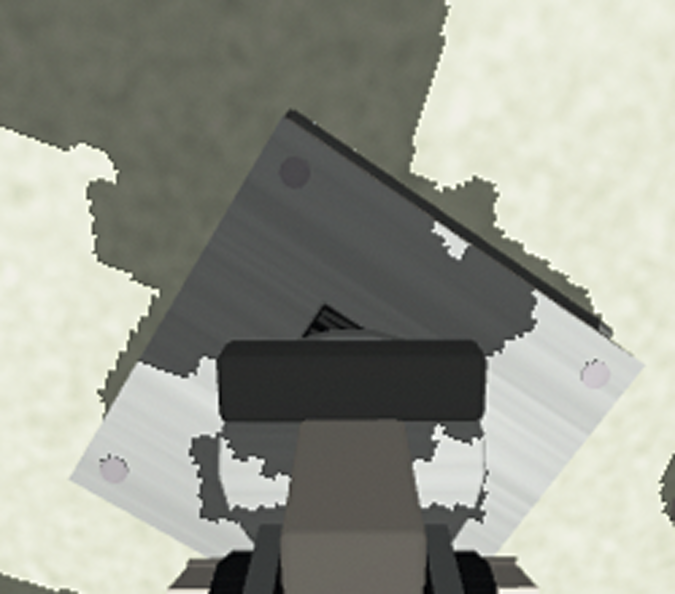

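View pics/s7.png

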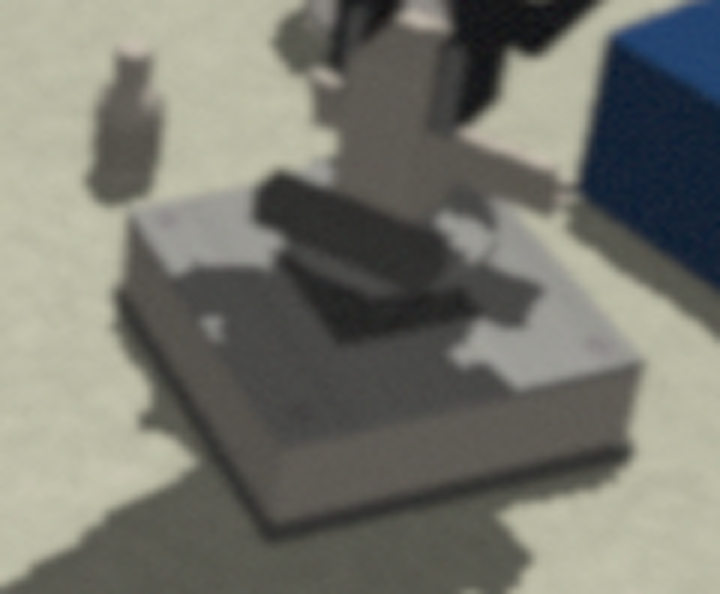

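Run:
```python
from h import *
W=vision.get_calibration("wrist");s=ctrl.read_state();p=np.array(s["eef_pos"]);R=np.array(s["tcp_rot"])
f=lambda pts:[(150+(x+.5)/2.7-.5,60+(y+.5)/2.7-.5) for x,y in pts]
X=atz(W,f([(292,112),(643,365),(70,480),(325,305)]),.046);print(X)
c=(X[1]+X[2])/2;print("centre",c,np.linalg.norm(X[0]-X[1]),np.linalg.norm(X[0]-X[2]),np.linalg.norm(X[1]-X[2]))
d=X[1]-X[0];print("yaw",np.degrees(np.arctan2(d[1],d[0])))
a=np.radians(-14.8);A=np.array([[np.cos(a),-np.sin(a)],[np.sin(a),np.cos(a)]])
print("from corner",X[0]+A@[.06,.06],"from op corner",X[3]+A@[.025,.025])
E=np.array(W["extrinsics"]);C=-E[:3,:3].T@E[:3,3];print("cam in tool",R.T@(C-p))
# collar
pr=lambda X:(proj(W,(R@np.array(X).T).T+p)-[150,60])*2.7
for o in(0,.002,.004,.006):
    print(o,[pr([[o+.034,0,.099-h]]).round(0).tolist() for h in(.03,.038)],"collar L/R",pr([[o,-.034,.061],[o,.034,.061]]).round(0).tolist(),"coltop",pr([[o+.018,0,-.009],[o+.018,-.012,-.009],[o+.018,.012,-.009]]).round(0).tolist(), "colfoot",pr([[o+.018,-.012,.061],[o+.018,.012,.061]]).round(0).tolist())
```

```text
[[ 0.51899639 -0.18229101]
 [ 0.55172377 -0.06921809]
 [ 0.63664039 -0.21452104]
 [ 0.56360999 -0.15919745]]
centre [ 0.59418208 -0.14186956] 0.11771392598852727 0.12197904030561565 0.16829670464447716
yaw 73.85764993123253
from corner [ 0.59233254 -0.13960835] from op corner [ 0.59416672 -0.14141301]
cam in tool [ 0.08229146 -0.00104369 -0.12322479]
0 [[[356.0, 348.0]], [[356.0, 356.0]]] collar L/R [[221.0, 487.0], [491.0, 487.0]] coltop [[358.0, 562.0], [284.0, 562.0], [433.0, 562.0]] colfoot [[307.0, 419.0], [405.0, 419.0]]
0.002 [[[356.0, 340.0]], [[356.0, 348.0]]] collar L/R [[221.0, 480.0], [491.0, 480.0]] coltop [[358.0, 551.0], [284.0, 551.0], [433.0, 551.0]] colfoot [[307.0, 412.0], [405.0, 412.0]]
0.004 [[[356.0, 332.0]], [[356.0, 340.0]]] collar L/R [[220.0, 472.0], [492.0, 472.0]] coltop [[359.0, 540.0], [283.0, 540.0], [434.0, 540.0]] colfoot [[307.0, 404.0], [406.0, 404.0]]
0.006 [[[356.0, 324.0]], [[356.0, 331.0]]] collar L/R [[220.0, 465.0], [492.0, 465.0]] coltop [[359.0, 529.0], [283.0, 529.0], [434.0, 529.0]] colfoot [[307.0, 396.0], [406.0, 396.0]]
```

```bash
cat > n.py <<'E'
from h import *
import sys
C0=np.array([.5988,-.1392])
s=ctrl.read_state();p=np.array(s["eef_pos"]);R=np.array(s["tcp_rot"])
o=(R.T@np.r_[p[:2]-C0,0])[:2]*1000
print("off mm",o.round(1),"r",np.hypot(*o).round(1),"ang",np.degrees(np.arctan2(o[1],o[0])).round(0),"z",round(p[2]*1000,2),"F",np.round(s["wrist_force"],1))
E
python3 n.py; python3 -m handwheel '[[1,0.013,0.0,0.001,0],[1,0.013,0,0.001,0]]' | sed -n 1,2p; python3 n.py
```

```text
off mm [-1.1  0.5] r 1.2 ang 154.0 z 138.66 F [-1.2  0.6  2.4]
time: 7.75
eef_pos: [0.5957, -0.1398, 0.1388]
off mm [3.1 0.4] r 3.2 ang 8.0 z 138.77 F [3.9 1.4 2.5]
```

```bash
python3 -m handwheel '[[1,0.009,0.003,0.001,0],[1,-0.002,0.01,0.001,0],[1,-0.005,0.009,0.001,0]]' >/dev/null; python3 n.py;  python3 -m handwheel '[[1,-0.008,0.007,0.001,0],[1,-0.01,0.003,0.001,0]]' >/dev/null; python3 n.py
```

```text
off mm [4.2 4.4] r 6.1 ang 46.0 z 138.24 F [ 0.3  0.6 -2.7]
off mm [1.8 6.6] r 6.9 ang 75.0 z 137.05 F [-4.2 -4.5  1. ]
```

```bash
python3 -m handwheel '[[1,0.002,-0.002,0.005,0]]' >/dev/null; python3 n.py;  python3 -m handwheel '[[1,0.002,-0.002,0.005,0]]' >/dev/null; python3 n.py
```

```text
off mm [2.7 6.1] r 6.7 ang 66.0 z 135.74 F [-1.4 -2.  -1.6]
off mm [3.1 5.9] r 6.6 ang 62.0 z 134.52 F [-0.8 -0.7 -2.6]
```

The force vanished and the tip is already below the plate's stop, so the pin is in the hole. Continuing down gently.

```bash
python3 -m handwheel '[[1,0,0,0.01,0],[1,0,0,0.012,0]]' >/dev/null; python3 n.py;  python3 -m handwheel '[[1,0,0,0.012,0],[1,0,0,0.012,0]]' >/dev/null; python3 n.py; python3 -m handwheel '[[1,0,0,0.01,0],[1,0,0,0.01,0]]' >/dev/null; python3 n.py
```

```text
off mm [3.  6.1] r 6.8 ang 64.0 z 129.75 F [-1.5 -2.2 -0.4]
off mm [3.1 6. ] r 6.7 ang 63.0 z 124.59 F [-0.7 -2.  -1. ]
off mm [3.1 6. ] r 6.8 ang 62.0 z 120.24 F [-0.4 -1.9 -1.3]
```

```bash
python3 -m handwheel '[[1,0,0,0.01,0],[1,0,0,0.005,0]]' >/dev/null; python3 n.py;  python3 -m handwheel '[[1,0,0,0.006,0]]' >/dev/null; python3 n.py; python3 -m handwheel '[[1,0,0,0.006,0]]' >/dev/null; python3 n.py
```

```text
off mm [3.2 6. ] r 6.8 ang 62.0 z 116.92 F [-0.9 -0.7 -1.3]
off mm [3.2 5.9] r 6.8 ang 61.0 z 115.77 F [-4.7 -3.8 12.9]
off mm [3.2 5.8] r 6.6 ang 61.0 z 115.59 F [-12.3  -0.8  32.3]
```

Collar contact: the force jumped to about 35 N, so I'll ease off at once.

```bash
python3 -m handwheel '[[1,0,0,0,0]]' >/dev/null; python3 n.py; python3 -m handwheel '[[1,0,0,0,0]]'; python3 n.py
```

```text
off mm [3.2 5.9] r 6.7 ang 61.0 z 115.93 F [-1.1 -0.2 -3.6]
time: 10.12
eef_pos: [0.5939, -0.1346, 0.1159]
tcp_rot: [[-0.949, -0.315, -0.007], [-0.315, 0.949, -0.0], [0.007, 0.002, -1.0]]
wrist_force: [-1.1, -0.9, -2.7]
width: 0.269
off mm [3.2 5.9] r 6.7 ang 62.0 z 115.93 F [-1.1 -0.9 -2.7]
```

```bash
python3 -m handwheel '[[1,0,0,0.0015,0],[0.2,0,0,0,0]]' >/dev/null; python3 n.py; python3 -m handwheel '[[-0.2,0,0,0,0],[-0.3,0,0,0,0]]'; python3 n.py
python3 - <<'E'
from h import *
cv2.imwrite("pics/w8.png",vision.capture("wrist")[:,:,::-1])
c=vision.capture("side")[220:330,290:410,::-1];cv2.imwrite("pics/s8.png",cv2.resize(c,None,fx=6,fy=5.4,interpolation=2))
E
```

```text
off mm [2.9 6. ] r 6.6 ang 64.0 z 115.81 F [ 0.9 -0.  -0.3]
time: 10.62
eef_pos: [0.5945, -0.1341, 0.1158]
tcp_rot: [[-0.949, -0.315, -0.006], [-0.315, 0.949, 0.0], [0.006, 0.002, -1.0]]
wrist_force: [-0.2, 0.2, -0.4]
width: 0.649
off mm [2.5 6.2] r 6.7 ang 68.0 z 115.77 F [-0.2  0.2 -0.4]
```

View pics/w8.png

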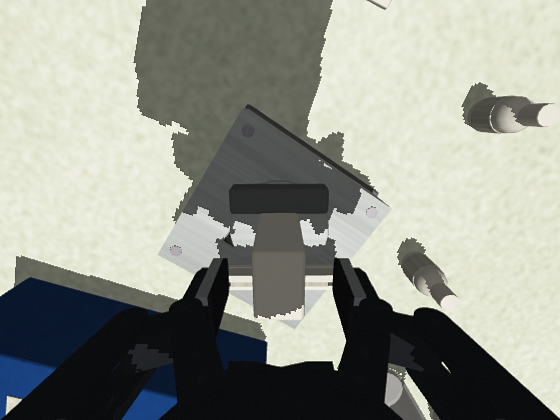

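View pics/s8.png

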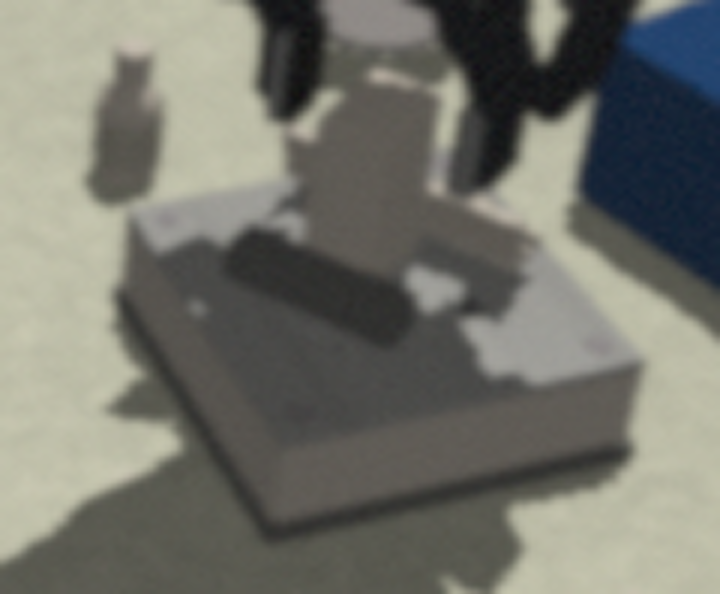

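The fingers are open and clear of the column on both sides. The stand is upright with its collar on the cover. Backing straight up now, then checking.

```bash
python3 -m handwheel '[[-0.3,0,0,-0.1,0],[-0.3,0,0,-0.2,0],[-0.3,0,0,-0.25,0],[-0.3,0,0,-0.1,0],[-0.3,0,0,0,0]]'
python3 - <<'E'
from h import *
im=vision.capture("side")[:,:,::-1];cv2.imwrite("pics/side9.png",im)
c=im[220:330,290:410];cv2.imwrite("pics/s9.png",cv2.resize(c,None,fx=6,fy=5.4,interpolation=2))
im=vision.capture("wrist")[:,:,::-1];cv2.imwrite("pics/w9.png",im)
print(ctrl.read_state()["wrist_force"])
E
```

```text
time: 11.35
eef_pos: [0.595, -0.1339, 0.2491]
tcp_rot: [[-0.949, -0.315, -0.007], [-0.315, 0.949, 0.001], [0.006, 0.003, -1.0]]
wrist_force: [0.1, -0.2, 0.0]
width: 0.648
[-0.29974682  0.70269947 -0.13527102]
```

View pics/s9.png

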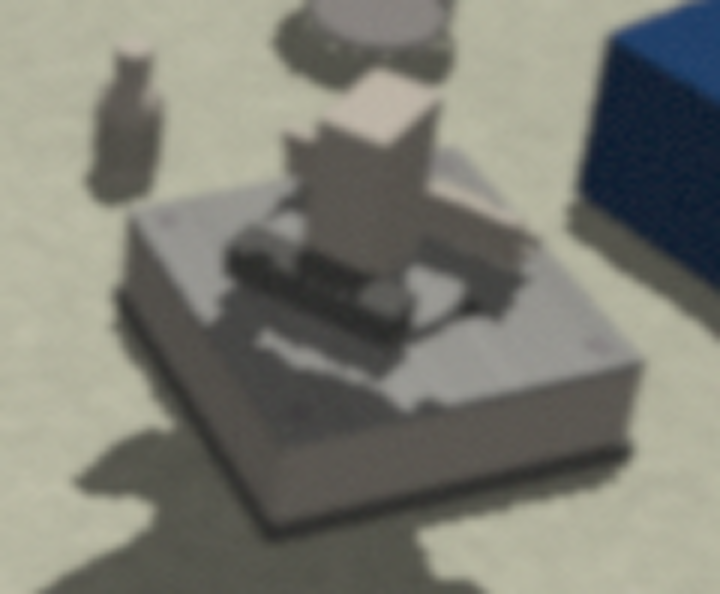

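View pics/side9.png

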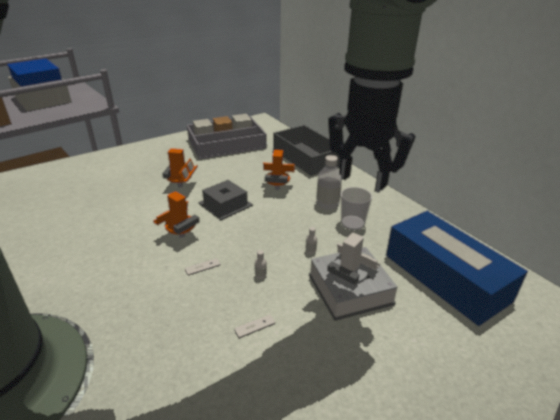

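View pics/w9.png

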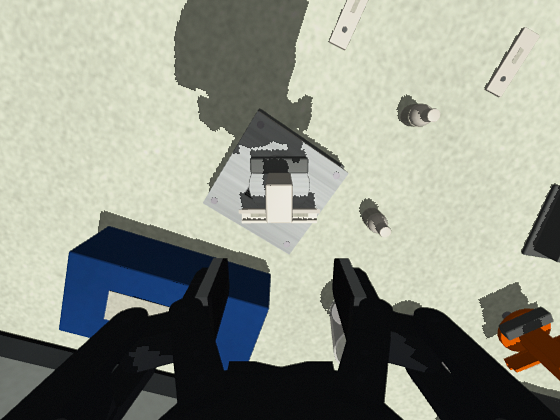

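Run:
```python
from h import *
S=vision.get_calibration("side");W=vision.get_calibration("wrist")
print(tri(S,[(290+380/6-.4,220+106/5.4-.4)],W,[(279,202.5)]))
d=np.abs(cv2.imread("pics/side9.png").astype(int)-cv2.imread("pics/side0.png")).max(2)
for n,(x,y) in dict(dropA=(260,267),dropB=(311,243),casA=(203,267),casB=(255,327),cup=(355,208),spirit=(328,185),glove=(455,262)).items(): print(n,(d[y-15:y+15,x-15:x+15]>40).sum())
s=ctrl.read_state();print(s["time"],np.abs(s["joint_vel"]).max())
```

```text
[[ 0.58643926 -0.13899272  0.12542488]]
dropA 0
dropB 0
casA 0
casB 0
cup 0
spirit 26
glove 0
11.45 0.8518816353099395
```

```bash
python3 -c "
from workcell import ctrl; print(ctrl.hand_in())"
```

```text
the job is handed in; nothing more can be done
None
```

I took the stand out of the parking block and found the hidden hole by sliding the pin tip lightly under the bristles at about 5 N. It was roughly 6.7 mm off the opening's centre. I pushed the pin home until the collar met the cover, let go and backed straight up. The job was handed in at about 11.5 s on the robot's clock.

**Checks that passed:**
- **Seating:** the column top measured 125.4 mm high against 124 mm expected for home, within the calibration error. In the pictures the stand is upright with its collar on the cover.
- **Gripper:** it is clear of everything, with about zero force at the wrist.
- **Other objects:** in the side view the droppers, cassettes, cup and glove box show no change. Some pixels changed near the spirit bottle, probably because the raised gripper is next to it in that picture.

**Less certain:**
- **Peak force:** as the collar met the cover, one reading showed about 35 N vertically and 12 N sideways, roughly 37 N together. That is under the 40 N limit but closer than I wanted, and I eased off on the next step. The reading is sampled and noisy by about 1 N, so a short higher peak cannot be ruled out.
- **Side-camera estimates:** before contact, its estimates of the pin tip differed by up to 8 mm in height and 2 mm sideways. I relied on the wrist camera and the contact force instead.

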